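Unload the filter carousel into pass and reject trays

TASK

Unload the tested filter housings from the carousel: turn it to bring each one into the window at the front, lift it out there and lay it flat on the floor of the tray of its tag's colour, all the red-tagged rejects first while the green ones are still on the carousel, then the green ones. When the carousel is empty, turn it so that the blue home mark stands at the yellow mark in the window. Don't knock over the beaker or the flask.

Things in the scene. Friction and masses are not known exactly. Their poses are not given: they have to be found in the camera images.
- carousel_base: Grey round base, 310 mm across, of a filter carousel, fixed to the bench; origin on the bench at the turning axis, z up, own -x axis toward its front window. Four posts (tops at 94 mm) carry a clear hood plate, 304 mm across, underside 86 mm and top 90 mm above the bench, covering all the turntable but the window.
- window_mark (a point): Yellow mark at the middle of the window, on the base's front edge, 147 mm from the axis. The window is a notch in the hood, 144 mm wide (|own y| of the base < 72 mm), open from 52 mm in front of the axis outward: only a housing standing there can be lifted out.
- turntable: White disc, 280 mm across, turning about the base's vertical axis; top 34 mm above the bench (origin on the axis, 12 mm below the top). Six pockets at 95 mm from the axis, at 0, 60 .. 300 degrees from its own +x. Turns both ways without end; friction 0.12 N m (a little more when fast) holds it. In each pocket four 8 mm high pins stand 27 mm in- and outward of its middle, 15.6 mm to either side.
- knob (a point): Grip point of the black hexagonal knob that turns the disc: on the axis, 117 mm above the bench. The knob is 40 mm across its flats and spans 102 to 132 mm above the bench, above the hood; its flats face the turntable's own y axis and every 60 degrees from there.
- home_mark (a point): Blue bar on the disc's rim, 132.5 mm from the axis, outside the home pocket (the pocket on the turntable's own +x axis).
- pass_0: Grey hexagonal filter housing with a green tag disc on both ends (pass), 52 mm across flats, 60 mm across corners, 40 mm high, about 0.12 kg; origin at the middle of its underside, z along its height, corners on its +-x axis, flats facing its +-y axis and every 60 degrees from there. May be absent. Starts upright in a pocket, a corner toward the axis, two flats facing along the circle.
- pass_0_mid (a point): Centre of the pass_0 housing (20 mm above its underside).
- pass_1: Grey hexagonal filter housing with a green tag disc on both ends (pass), 52 mm across flats, 60 mm across corners, 40 mm high, about 0.12 kg; origin at the middle of its underside, z along its height, corners on its +-x axis, flats facing its +-y axis and every 60 degrees from there. May be absent. Starts upright in a pocket, a corner toward the axis, two flats facing along the circle.
- pass_1_mid (a point): Centre of the pass_1 housing (20 mm above its underside).
- pass_2: Grey hexagonal filter housing with a green tag disc on both ends (pass), 52 mm across flats, 60 mm across corners, 40 mm high, about 0.12 kg; origin at the middle of its underside, z along its height, corners on its +-x axis, flats facing its +-y axis and every 60 degrees from there. May be absent. Starts upright in a pocket, a corner toward the axis, two flats facing along the circle.
- pass_2_mid (a point): Centre of the pass_2 housing (20 mm above its underside).
- reject_0: Grey hexagonal filter housing with a red tag disc on both ends (reject), 52 mm across flats, 60 mm across corners, 40 mm high, about 0.12 kg; origin at the middle of its underside, z along its height, corners on its +-x axis, flats facing its +-y axis and every 60 degrees from there. May be absent. Starts upright in a pocket, a corner toward the axis, two flats facing along the circle.
- reject_0_mid (a point): Centre of the reject_0 housing (20 mm above its underside).
- reject_1: Grey hexagonal filter housing with a red tag disc on both ends (reject), 52 mm across flats, 60 mm across corners, 40 mm high, about 0.12 kg; origin at the middle of its underside, z along its height, corners on its +-x axis, flats facing its +-y axis and every 60 degrees from there. May be absent. Starts upright in a pocket, a corner toward the axis, two flats facing along the circle.
- reject_1_mid (a point): Centre of the reject_1 housing (20 mm above its underside).
- reject_2: Grey hexagonal filter housing with a red tag disc on both ends (reject), 52 mm across flats, 60 mm across corners, 40 mm high, about 0.12 kg; origin at the middle of its underside, z along its height, corners on its +-x axis, flats facing its +-y axis and every 60 degrees from there. May be absent. Starts upright in a pocket, a corner toward the axis, two flats facing along the circle.
- reject_2_mid (a point): Centre of the reject_2 housing (20 mm above its underside).
- tray_green: Loose green tray, 210 mm (own x) by 124 mm (own y), walls 5 mm thick and 16 mm high, floor 5 mm thick; origin at the middle of its underside, 0.5 kg. Three nests, marked by black spots on its floor, lie at -66, 0 and +66 mm along its x.
- tray_red: Loose red tray, 210 mm (own x) by 124 mm (own y), walls 5 mm thick and 16 mm high, floor 5 mm thick; origin at the middle of its underside, 0.5 kg. Three nests, marked by black spots on its floor, lie at -66, 0 and +66 mm along its x.
- beaker: Glass beaker 68 mm wide, 82 mm high, standing loose at the back of the bench; origin under its middle, z up. A bystander.
- flask: Conical flask 64 mm wide, 105 mm high, standing loose at the back of the bench; origin under its middle, z up. A bystander.
There are look-alikes about, which are no part of the job. Leave any turquoise look-alike of the pass_2 alone.

How it is judged:
On the way:
1. all red-tagged housings lie in the red tray while the green-tagged ones are still on the carousel (x of reject_0_mid in the frame of tray_red between -0.085 and 0.085 m and y of reject_0_mid in the frame of tray_red between -0.042 and 0.042 m and z of reject_0_mid in the frame of tray_red between 0.019 and 0.031 m and angle between the z axis of each of reject_0, reject_1, reject_2 and the z axis of tray_red, either way round below 0.12 rad and linear speed of each of reject_0, reject_1, reject_2 below 0.02 m/s and x of reject_1_mid in the frame of tray_red between -0.085 and 0.085 m and y of reject_1_mid in the frame of tray_red between -0.042 and 0.042 m and z of reject_1_mid in the frame of tray_red between 0.019 and 0.031 m and x of reject_2_mid in the frame of tray_red between -0.085 and 0.085 m and y of reject_2_mid in the frame of tray_red between -0.042 and 0.042 m and z of reject_2_mid in the frame of tray_red between 0.019 and 0.031 m and horizontal distance between each of pass_0_mid, pass_1_mid, pass_2_mid and carousel_base below 0.14 m and height (world z) of each of pass_0_mid, pass_1_mid, pass_2_mid below 0.075 m), for 0.2 s.
At the end, for the whole second after the job is handed in: Every housing lies flat (within 7 degrees, either end up) on the floor of the tray of its tag's colour, inside its walls and at rest, none on top of another or on a wall; the blue home mark is within 13 mm sideways of the middle of the window (x of reject_0_mid in the frame of tray_red between -0.085 and 0.085 m and y of reject_0_mid in the frame of tray_red between -0.042 and 0.042 m and z of reject_0_mid in the frame of tray_red between 0.019 and 0.031 m and angle between the z axis of each of reject_0, reject_1, reject_2 and the z axis of tray_red, either way round below 0.12 rad and linear speed of each of reject_0, reject_1, reject_2, pass_0, pass_1, pass_2 below 0.02 m/s and x of reject_1_mid in the frame of tray_red between -0.085 and 0.085 m and y of reject_1_mid in the frame of tray_red between -0.042 and 0.042 m and z of reject_1_mid in the frame of tray_red between 0.019 and 0.031 m and x of reject_2_mid in the frame of tray_red between -0.085 and 0.085 m and y of reject_2_mid in the frame of tray_red between -0.042 and 0.042 m and z of reject_2_mid in the frame of tray_red between 0.019 and 0.031 m and x of pass_0_mid in the frame of tray_green between -0.085 and 0.085 m and y of pass_0_mid in the frame of tray_green between -0.042 and 0.042 m and z of pass_0_mid in the frame of tray_green between 0.019 and 0.031 m and angle between the z axis of each of pass_0, pass_1, pass_2 and the z axis of tray_green, either way round below 0.12 rad and x of pass_1_mid in the frame of tray_green between -0.085 and 0.085 m and y of pass_1_mid in the frame of tray_green between -0.042 and 0.042 m and z of pass_1_mid in the frame of tray_green between 0.019 and 0.031 m and x of pass_2_mid in the frame of tray_green between -0.085 and 0.085 m and y of pass_2_mid in the frame of tray_green between -0.042 and 0.042 m and z of pass_2_mid in the frame of tray_green between 0.019 and 0.031 m and y of home_mark in the frame of carousel_base between -0.013 and 0.013 m and x of home_mark in the frame of carousel_base below -0.1 m); the robot touches nothing.
It fails at once if the beaker is knocked over (angle between beaker's own z axis and vertical above 0.6 rad).
It fails at once if the flask is knocked over (angle between flask's own z axis and vertical above 0.6 rad).
Of pass_0, pass_1, pass_2 only 2 to 3 are there at a start; the rules pass over those that are not, and their reading is None.
Of reject_0, reject_1, reject_2 only 1 to 2 are there at a start; the rules pass over those that are not, and their reading is None.
At some moment in a run one of tray_green, tray_red may be knocked a few centimetres aside while the robot is not near it.
Once in a run the grip may slacken for a moment while it holds something.
It also fails if it takes over 210 s, if anything falls off the work surface, if the arm or the gripper's body presses on something with over 40 N, if the wrist force passes 120 N, or if a joint passes its speed limit or range.

ROBOT

A 6-joint arm with a two-finger parallel gripper is mounted at the origin on a cart in front of the work surface, level with it; the furniture and walls round the work are solid. World frame = base frame: x ahead of the robot, y to its left, z up, the work surface at z = 0. Lengths are in m, angles in rad, forces in N, time in s.
With the tool pointing down it reaches from about 0.3 to 0.85 m from the base axis. Payload 4.2 kg.
Tool frame: the origin (TCP) lies midway between the tips of the shut fingers; the grasp point (between the pads) lies arm.grasp_offset behind it (arm.grasp_offset is the distance from the TCP to the grasp point, in m); x points along the fingers, z is the direction in which the jaws open and shut, and the axes are right-handed (so a half turn about x gives the same grasp; the last joint's range is limited). The gripper opens to 91 mm and grips with 3 to 60 N. Pads are 32 mm wide; open, the fingers measure 118 mm over their backs; the gripper's body (76 mm by 178 mm) begins 60 mm behind the grasp point.
Start: joints at [-0.02, 0.32, 1.565, -0, 1.257, -0.02], TCP at [0.575, 0, 0.214] pointing down, gripper open.
Joint ranges: [-3.11, 3.11], [-0.84, 2.01], [0.21, 2.61], [-1.34, 4.49], [0.05, 2.63], [-2.56, 2.56]. Speed limits (rad/s): [2.57, 2.57, 3.14, 3.14, 3.14, 3.14].

INTERFACE

Orientations are given as [roll, pitch, yaw] about the fixed x, y, z axes, in that order (R = Rz(yaw) Ry(pitch) Rx(roll)).
In Python, from cell import arm, solve_ik, capture, regions_of, landmark_of, readout gives the robot as it stands. The module is installed in compiled form; this text tells all that it offers. Calls block until the motion is done:
- arm.move_ptp(position, orientation): joint-space move of the TCP to a pose.
- arm.servo_line(position, v=0.15, rotation=None): straight line of the TCP; rotation=None keeps the orientation; v is the mean speed in m/s.
- arm.movej(angles): joint-space move.
- arm.move_gripper(opening, squeeze=None): finger opening in m; squeeze is the grip in N (None keeps the last); returns when the fingers have stopped.
- arm.pause(seconds).
- solve_ik(position, orientation): joint angles nearest the present ones, or None.
- capture(name): name is "scene" or "side" or "wrist"; returns a dict with "frame" (480x640x3 uint8, red, green, blue), "K" (3x3 intrinsics, pixels), "eye" and "orientation" of the camera in the world; the wrist camera has in their place "T_tool_cam" (4x4, takes a point from camera to tool coordinates, whose origin is the TCP and whose axes are the tool frame's). Camera axes: x right, y down, z forward; pixel columns grow to the right and rows downward; lengths in m; the calibration is good to about 2 mm. A picture is of the moment at which its call begins: read the wrist's pose just before it. There is no depth.
A pose or a line that the arm cannot do raises arm.MotionError and nothing moves.
- arm.sign_off(): hands the job in, once; it reports no verdict.
Trained networks look in a picture, given as the dict that the camera call returned (one of the last four; its "shot" number tells which), for a name from the list of things; names that differ only in an ending like _2 or _b are one class to them, and where a whole thing is asked for, a point or a joint stands for the part that bears it (a point fixed in the world has none). Each returns a list of dicts, best first, with "p" (0 to 1); they miss things now and then, are a little off and sometimes report something else, mostly with a low value. They report only what shows in the picture. A call takes as long as a camera call. They do not tell look-alikes from the thing itself.
- regions_of(query, picture): "pixels" (480x640 bool, what is visible of it) and "point" ([column, row] in pixels, amid what is visible of it).
- landmark_of(query, picture): "point" ([column, row] in pixels: a listed point, or the origin of a listed thing).
Readings, each from a call of its own:
- readout.current_time_s(): time.
- readout.current_qpos(): joint angles.
- readout.current_qd(): joint speeds.
- readout.current_effort(): joint torques, N m.
- readout.current_position(): TCP position.
- readout.current_ee_rot(): TCP orientation.
- readout.current_ft_force(): force on the tool from outside, world axes, zero at the start.
- readout.current_wrist_torque(): the same for the moment, N m.
- readout.current_opening(): finger opening in m.
Only numpy, scipy, OpenCV 4.12 (cv2) and the standard library are available. Lean on these libraries where they do the work, as an engineer would, in place of code of your own. Each camera call takes 0.05 s, during which the arm holds its last target.

## Working session

There is one attempt and no reset: what is moved stays moved. The work goes in short steps, each a Python script; the robot and the scene stay as the last script left them, time stands still between calls to the robot, and variables do not carry over. Pictures are saved under pics/ and viewed, and the job is handed in when it is done.

```bash
mkdir -p pics; ls; python3 - <<'E'
from cell import arm, capture, readout
import cv2
for n in ("scene","side","wrist"):
    c=capture(n); cv2.imwrite(f"pics/a_{n}.png",c["frame"][:,:,::-1])
    print(n,c["K"].tolist(),c.get("eye"),c.get("orientation"),c.get("T_tool_cam"))
print(readout.current_time_s(),readout.current_position(),readout.current_ee_rot(),arm.grasp_offset)
E
```

```text
pics
scene [[492.05802097012497, 0.0, 318.6027096586976], [0.0, 492.05802097012497, 236.5217643732673], [0.0, 0.0, 1.0]] [-0.16696666 -0.71341296  0.88644339] [-2.26615715  0.00861305 -0.82304393] None
side [[460.60590822381033, 0.0, 324.99934057138586], [0.0, 460.60590822381033, 241.5849594663198], [0.0, 0.0, 1.0]] [ 0.49714707 -1.28670052  0.5804866 ] [-1.94469436  0.00816359 -0.02639663] None
wrist [[432.87294659364704, 0.0, 321.041440439946], [0.0, 432.87294659364704, 240.80613958918124], [0.0, 0.0, 1.0]] None None [[-7.87403367e-04 -2.83457989e-01  9.58984332e-01 -1.70946823e-01]
 [-5.05784291e-04 -9.58984393e-01 -2.83458423e-01  8.14595658e-02]
 [ 9.99999562e-01 -7.08235327e-04  6.11738942e-04  2.45449140e-04]
 [ 0.00000000e+00  0.00000000e+00  0.00000000e+00  1.00000000e+00]]
0.15 [ 5.74630152e-01 -8.41613805e-06  2.13337903e-01] [-3.13452508  1.56947402 -3.13453775] 0.0188
```

View pics/a_scene.png

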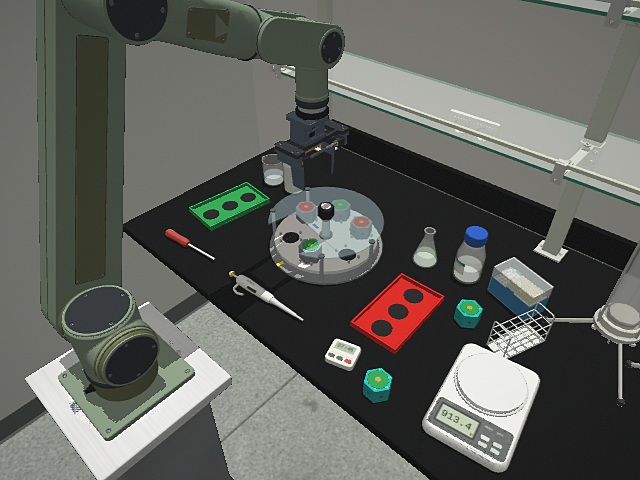

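View pics/a_side.png

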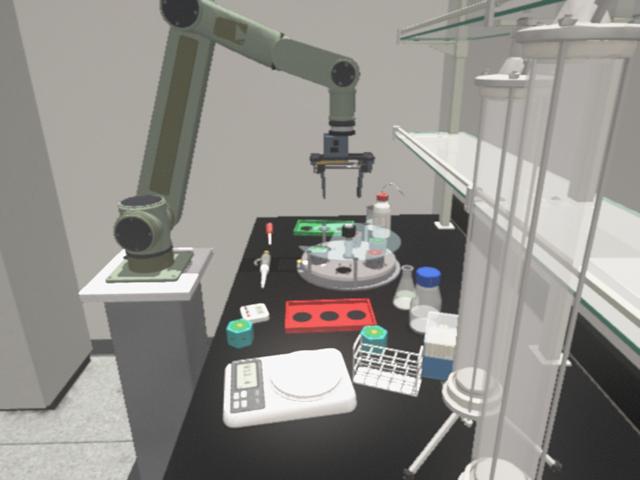

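View pics/a_wrist.png

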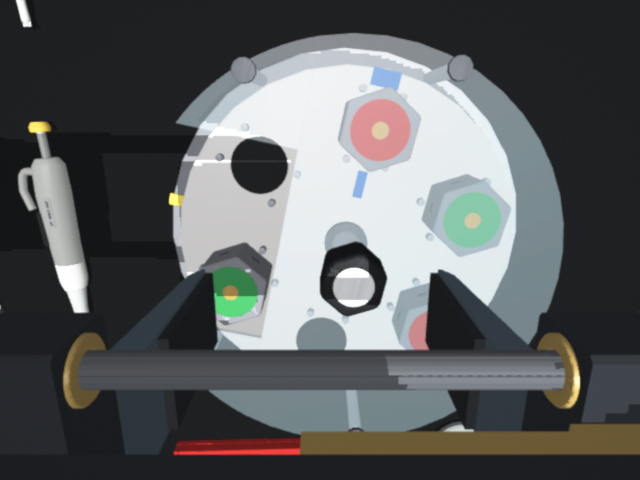

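The scene shows four housings on the carousel. In the scene image the reds are at (306,207) and (361,223), and the greens at (341,207) and (311,246). Two turquoise look-alikes stand on the bench at (468,313) and (377,384); I leave those alone. The red tray is at (398,312) and the green tray at (231,206). The wrist view shows the yellow window mark at (176,200), the blue home bar at (386,77) beside a red housing, and two empty pockets. The pipette tip at (39,127) is yellow too, but it is off the base.

```bash
cat > h.py <<'E'
import numpy as np, cv2, os, json
from cell import arm, solve_ik, capture, regions_of, landmark_of, readout
from scipy.spatial.transform import Rotation as Rn
from scipy.optimize import least_squares
def Rm(e): return Rn.from_euler('xyz',e).as_matrix()
def shot(name,save=None):
    p=np.array(readout.current_position()); R=Rm(readout.current_ee_rot())
    c=capture(name)
    if name=="wrist":
        T=np.array(c["T_tool_cam"]); c["C"]=p+R@T[:3,3]; c["R"]=R@T[:3,:3]
    else:
        c["C"]=np.array(c["eye"]); c["R"]=Rm(c["orientation"])
    if save: cv2.imwrite(f"pics/{save}.png",c["frame"][:,:,::-1])
    return c
def ray(c,px):
    d=np.linalg.inv(c["K"])@np.array([px[0],px[1],1.]); d=c["R"]@d
    return c["C"],d/np.linalg.norm(d)
def at_z(c,px,z):
    o,d=ray(c,px); return o+d*(z-o[2])/d[2]
def proj(c,P):
    q=c["R"].T@(np.array(P)-c["C"]); q=np.array(c["K"])@q; return q[:2]/q[2]
def tri(rays):
    A=np.zeros((3,3)); b=np.zeros(3)
    for o,d in rays:
        M=np.eye(3)-np.outer(d,d); A+=M; b+=M@o
    P=np.linalg.solve(A,b)
    return P,[float(np.linalg.norm((np.eye(3)-np.outer(d,d))@(P-o))) for o,d in rays]
def down(yaw):
    """tool x down, jaw (tool z) along world direction at angle yaw"""
    z=np.array([np.cos(yaw),np.sin(yaw),0]); x=np.array([0,0,-1.]); y=np.cross(z,x)
    return Rn.from_matrix(np.column_stack([x,y,z])).as_euler('xyz')
E
python3 - <<'E'
from h import *
np.set_printoptions(precision=4,suppress=True)
print(Rm(readout.current_ee_rot()))
cs={}
arm_p=readout.current_position()
cs["s"]=shot("scene");cs["d"]=shot("side");cs["w"]=shot("wrist")
for q in ["carousel_base","window_mark","knob","home_mark","tray_red","tray_green","pass_0_mid","reject_0_mid","beaker","flask"]:
    for k,c in cs.items():
        print(q,k,[(np.round(r["point"],1).tolist(),round(r["p"],2)) for r in landmark_of(q,c)][:6])
print(readout.current_time_s())
E
```

```text
[[-0.0013  0.      1.    ]
 [-0.      1.     -0.    ]
 [-1.     -0.     -0.0013]]
carousel_base s [([323.8, 242.6], 0.66)]
carousel_base d [([348.7, 268.3], 0.66)]
carousel_base w [([342.2, 227.6], 0.62)]
window_mark s [([282.2, 262.5], 0.65)]
window_mark d [([300.1, 260.3], 0.88)]
window_mark w [([178.0, 198.7], 0.91), ([239.6, 272.5], 0.67), ([341.7, 236.4], 0.56)]
knob s [([325.8, 209.3], 0.83)]
knob d [([346.1, 229.6], 0.89), ([374.2, 266.9], 0.37)]
knob w [([350.2, 278.7], 0.76)]
home_mark s [([301.0, 209.2], 0.97)]
home_mark d []
home_mark w []
tray_red s [([400.6, 315.2], 0.85)]
tray_red d [([329.9, 317.6], 0.78)]
tray_red w []
tray_green s [([230.4, 208.0], 0.85)]
tray_green d [([324.6, 233.0], 0.57)]
tray_green w []
pass_0_mid s [([325.3, 211.8], 0.16)]
pass_0_mid d []
pass_0_mid w []
reject_0_mid s [([400.5, 314.3], 0.49), ([303.8, 213.2], 0.38)]
reject_0_mid d []
reject_0_mid w []
beaker s [([270.9, 179.2], 0.56)]
beaker d [([378.0, 226.1], 0.41)]
beaker w []
flask s [([424.1, 257.3], 0.62)]
flask d [([407.2, 304.3], 0.71), ([347.2, 268.7], 0.25)]
flask w [([457.0, 442.6], 0.71)]
1.8
```

```bash
python3 - <<'E'
from h import *
np.set_printoptions(precision=4,suppress=True)
obs={q:[] for q in ["carousel_base","window_mark","knob","tray_red","tray_green","home_mark"]}
def look(tag,name):
    c=shot(name,tag)
    for q in obs:
        r=landmark_of(q,c)
        if r and r[0]["p"]>.5: obs[q].append((tag,ray(c,r[0]["point"]))); print(q,tag,np.round(r[0]["point"],1))
look("b_s","scene");look("b_d","side");look("b_w0","wrist")
for i,(x,y,z) in enumerate([(0.50,-0.06,0.28),(0.60,0.06,0.28)]):
    arm.move_ptp([x,y,z],down(0)); look(f"b_w{i+1}","wrist")
for q,l in obs.items():
    if len(l)>1:
        P,e=tri([r for _,r in l]); print(q,P,[t for t,_ in l],np.round(e,4))
print(readout.current_time_s())
E
```

```text
carousel_base b_s [326.4 246.3]
window_mark b_s [280.6 261.2]
knob b_s [325.4 213.2]
tray_red b_s [401.1 313.3]
tray_green b_s [422.7 257.9]
home_mark b_s [297.8 211.4]
carousel_base b_d [349.9 266.7]
window_mark b_d [299.9 259. ]
knob b_d [349.1 234.3]
tray_red b_d [330.6 318.7]
tray_green b_d [323.2 232.2]
carousel_base b_w0 [339.4 230. ]
window_mark b_w0 [181.2 200.2]
knob b_w0 [352.2 279.1]
carousel_base b_w1 [414.9 157.9]
window_mark b_w1 [268.5 130.8]
knob b_w1 [438.7 175.2]
tray_red b_w1 [344.9 398.5]
tray_green b_w1 [343.5 397.6]
carousel_base b_w2 [318.  267.9]
window_mark b_w2 [318.1 265.7]
knob b_w2 [311.7 314.8]
home_mark b_w2 [314.4 273.9]
carousel_base [ 0.5966 -0.0236 -0.0018] ['b_s', 'b_d', 'b_w0', 'b_w1', 'b_w2'] [0.0043 0.0056 0.0042 0.0016 0.0003]
window_mark [0.4827 0.0037 0.0219] ['b_s', 'b_d', 'b_w0', 'b_w1', 'b_w2'] [0.0295 0.0328 0.0261 0.0319 0.1152]
knob [ 0.5945 -0.026   0.1089] ['b_s', 'b_d', 'b_w0', 'b_w1', 'b_w2'] [0.0028 0.003  0.0026 0.0007 0.0027]
tray_red [ 0.5315 -0.3177 -0.0031] ['b_s', 'b_d', 'b_w1'] [0.0035 0.0023 0.003 ]
tray_green [ 0.5348 -0.27    0.161 ] ['b_s', 'b_d', 'b_w1'] [0.0722 0.0452 0.0641]
home_mark [0.5748 0.0268 0.1089] ['b_s', 'b_w2'] [0.0245 0.0245]
4.7583<sys>:0: UserWarning: Gimbal lock detected. Setting third angle to zero since it is not possible to uniquely determine all angles.
```

```bash
python3 - <<'E'
import cv2,numpy as np
a=cv2.imread('pics/b_w1.png');b=cv2.imread('pics/b_w2.png')
cv2.imwrite('pics/b_both.png',cv2.resize(np.hstack([a,b]),(800,300)))
E
```

```text
(no output)
```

View pics/b_both.png

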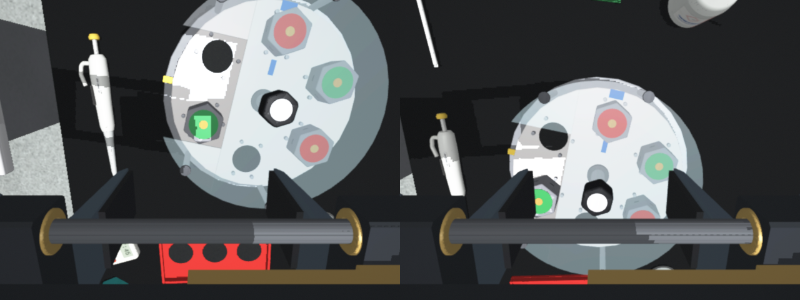

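```bash
cat >> h.py <<'E'
def blobs(c,lo,hi,amin=15):
    hsv=cv2.cvtColor(c["frame"],cv2.COLOR_RGB2HSV)
    m=cv2.inRange(hsv,np.array(lo,np.uint8),np.array(hi,np.uint8))
    n,l,st,ce=cv2.connectedComponentsWithStats(m)
    return sorted([(int(st[i,4]),ce[i].round(1).tolist()) for i in range(1,n) if st[i,4]>=amin],reverse=True)
E
python3 - <<'E'
from h import *
np.set_printoptions(precision=4,suppress=True)
V=[]
for i,(x,y,z) in enumerate([(0.60,0.06,0.28),(0.53,-0.02,0.30),(0.50,-0.06,0.28)]):
    arm.move_ptp([x,y,z],down(0)); c=shot("wrist",f"c{i}"); V.append(c)
    print(i,"yel",blobs(c,(22,150,120),(34,255,255))[:4],"blue",blobs(c,(100,90,80),(125,255,255))[:4])
    for n,P in [("knobtop",[.5945,-.026,.132]),("base",[.5966,-.0236,0])]: print(n,proj(c,P))
print(readout.current_time_s())
E
```

```text
0 yel [(115, [64.8, 185.8]), (86, [176.5, 242.3])] blue [(223, [345.6, 151.2]), (93, [326.0, 235.0])]
knobtop [313.874  326.5375]
base [317.5455 268.139 ]
1 yel [(111, [242.5, 164.6]), (43, [137.2, 102.8]), (17, [126.0, 104.1])] blue [(253, [419.5, 61.3]), (128, [396.9, 149.4])]
knobtop [400.1611 224.7887]
base [380.8802 192.9524]
2 yel [(86, [151.7, 58.1])] blue [(271, [462.0, 8.1]), (174, [436.3, 107.9])]
knobtop [449.2017 180.3586]
base [415.0164 158.8896]
6.0<sys>:0: UserWarning: Gimbal lock detected. Setting third angle to zero since it is not possible to uniquely determine all angles.
```

View pics/c1.png

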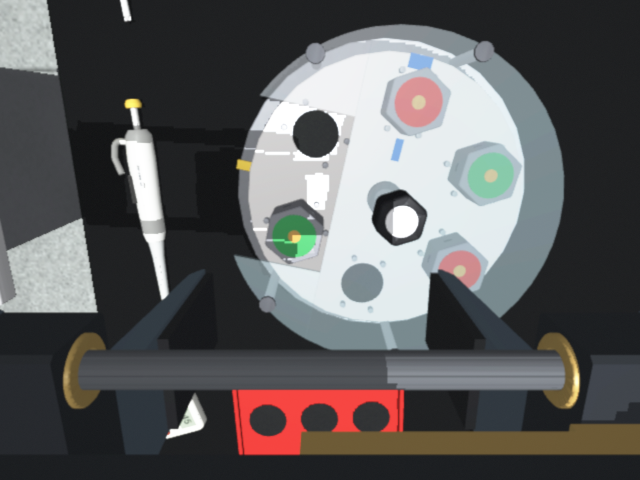

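View c1 shows the yellow mark at (242,165), the home bar at (420,61), an inner blue bar at (397,149), the white knob top at (402,221), and the red tray's edge at the bottom.

```bash
python3 - <<'E' 2>/dev/null
from h import *
np.set_printoptions(precision=4,suppress=True)
# rebuild cams: revisit poses (cheap)
V=[];Y=[];B=[];I=[];K=[];RT=[]
for i,(x,y,z) in enumerate([(0.60,0.06,0.28),(0.53,-0.02,0.30),(0.56,0.0,0.36)]):
    arm.move_ptp([x,y,z],down(0)); c=shot("wrist",f"d{i}")
    pr=proj(c,[.5945,-.026,.132])
    sub=c["frame"].astype(int)
    f=np.zeros((480,640),np.uint8); 
    m=(sub.min(2)>235).astype(np.uint8)
    n,l,st,ce=cv2.connectedComponentsWithStats(m)
    j=min(range(1,n),key=lambda j:np.linalg.norm(ce[j]-pr)+(1e3 if st[j,4]<60 else 0))
    K.append(ray(c,ce[j]))
    yb=blobs(c,(22,150,120),(34,255,255)); bb=blobs(c,(100,90,80),(125,255,255))
    wp=proj(c,[.456,.015,.022])
    y=min(yb,key=lambda b:np.linalg.norm(np.array(b[1])-wp))
    Y.append(ray(c,y[1]));B.append(ray(c,bb[0][1]));I.append(ray(c,bb[1][1]))
    print(ce[j],st[j,4],pr,y,bb[:2])
for n,r in [("knobtop",K),("yellow",Y),("home",B),("inner",I)]:
    P,e=tri(r); print(n,P,np.round(e,4))
E
```

```text
[314.1795 324.6171] 713 [313.5353 327.6671] (85, [176.5, 242.6]) [(224, [345.8, 152.2]), (94, [325.9, 236.0])]
[403.3518 219.6884] 722 [400.6768 223.3164] (107, [242.9, 163.8]) [(246, [419.7, 60.0]), (128, [397.1, 148.3])]
[351.0089 136.7004] 9757 [355.3054 231.0904] (79, [225.8, 176.3]) [(169, [378.3, 89.3]), (86, [359.8, 164.8])]
knobtop [0.5811 0.0441 0.2761] [0.0176 0.0342 0.0251]
yellow [0.4473 0.009  0.0096] [0.0007 0.0006 0.0001]
home [0.6235 0.1068 0.036 ] [0.0004 0.0006 0.0002]
inner [0.6051 0.0264 0.0417] [0.0004 0.0005 0.0002]
```

```bash
python3 - <<'E' 2>/dev/null
from h import *
np.set_printoptions(precision=4,suppress=True)
K=[];Hs=[]
for i,(x,y,z) in enumerate([(0.60,0.06,0.28),(0.53,-0.02,0.30),(0.50,-0.05,0.34),(0.56,-0.08,0.30)]):
    arm.move_ptp([x,y,z],down(0)); c=shot("wrist",f"e{i}")
    pr=proj(c,[.5945,-.0245,.132])
    m=(c["frame"].min(2)>235).astype(np.uint8)
    n,l,st,ce=cv2.connectedComponentsWithStats(m)
    j=min(range(1,n),key=lambda j:np.linalg.norm(ce[j]-pr)+(1e3 if not 100<st[j,4]<2000 else 0))
    K.append(ray(c,ce[j])); print(ce[j],st[j,4],pr,at_z(c,ce[j],.132))
    print(" red",[ (a,at_z(c,p,.074)) for a,p in blobs(c,(0,80,80),(6,255,255),200)+blobs(c,(174,80,80),(180,255,255),200)][:4])
    print(" grn",[ (a,at_z(c,p,.074)) for a,p in blobs(c,(50,60,80),(80,255,255),200)][:4])
P,e=tri(K); print(P,e)
E
```

```text
[315.468  323.3969] 718 [314.8622 324.6923] [ 0.595  -0.0233  0.132 ]
 red [(1834, array([ 0.5136, -0.1978,  0.074 ])), (341, array([0.6155, 0.0625, 0.074 ])), (571, array([0.6184, 0.0806, 0.074 ])), (285, array([ 0.6651, -0.0751,  0.074 ]))]
 grn [(1325, array([0.6857, 0.006 , 0.074 ])), (823, array([ 0.5109, -0.0513,  0.074 ]))]
[401.8459 219.2465] 714 [399.2881 221.1648] [ 0.5965 -0.0229  0.132 ]
 red [(6021, array([ 0.5137, -0.2567,  0.074 ])), (1380, array([0.6157, 0.0715, 0.074 ])), (709, array([ 0.6675, -0.0818,  0.074 ]))]
 grn [(1437, array([0.6859, 0.0061, 0.074 ])), (1337, array([ 0.5045, -0.0512,  0.074 ]))]
[427.6275 177.2679] 698 [426.4096 179.1794] [ 0.5955 -0.0228  0.132 ]
 red [(5172, array([ 0.5242, -0.3051,  0.074 ])), (2114, array([ 0.5279, -0.2193,  0.074 ])), (1088, array([0.6138, 0.0714, 0.074 ])), (795, array([ 0.6653, -0.0868,  0.074 ]))]
 grn [(1275, array([0.686, 0.006, 0.074])), (1189, array([ 0.5047, -0.0514,  0.074 ])), (268, array([ 0.3396, -0.3645,  0.074 ]))]
[367.5026 147.    ] 945 [366.4876 149.4247] [ 0.5952 -0.0227  0.132 ]
 red [(6322, array([ 0.5323, -0.3039,  0.074 ])), (2785, array([ 0.5404, -0.2213,  0.074 ])), (1089, array([ 0.666 , -0.0862,  0.074 ])), (665, array([0.6264, 0.0682, 0.074 ]))]
 grn [(1685, array([0.686 , 0.0063, 0.074 ])), (1541, array([ 0.5045, -0.0511,  0.074 ]))]
[ 0.5953 -0.0224  0.134 ] [0.0002810500984895132, 0.0008182848999280594, 0.00032464947143800104, 0.00027301046390577194]
```

Estimated geometry:
- **Axis:** at (0.595, -0.0227). Knob top triangulates to z = 0.134, and tag tops agree at 0.074.
- **Turntable:** the home mark stands at about 77.8°.
- **Window:** at about 167.9°.
- **Housings:** home pocket red, pocket 240° red, pockets 120° and 300° green.

Next is the first turn, +90°.

```bash
cat >> h.py <<'E'
import warnings; warnings.filterwarnings("ignore")
AX=np.array([0.595,-0.0227]); W=167.9
def F(): return np.linalg.norm(readout.current_ft_force())
def ik_down(p,yawdeg):
    """choose among yaw equivalents (mod 180) already given explicitly; returns q or None"""
    return solve_ik(list(p),down(np.radians(yawdeg)).tolist())
def jaw():
    R=Rm(readout.current_ee_rot()); return np.degrees(np.arctan2(R[1,2],R[0,2]))
E
python3 - <<'E'
from h import *
np.set_printoptions(precision=3,suppress=True)
for y in (-72.2,-12.2,17.9,47.8,107.8,-132.2,137.8):
    print(y,ik_down([*AX,.103],y), ik_down([*(AX+.095*np.array([np.cos(np.radians(W)),np.sin(np.radians(W))])),.034],y) is not None)
# notch edge from c1 view
E
```

```text
-72.2 [-0.057  0.439  1.676  0.     1.027  1.203] True
-12.2 [-0.057  0.439  1.676 -0.     1.027  0.155] True
17.9 [-0.057  0.439  1.676 -0.     1.027 -0.37 ] True
47.8 [-0.057  0.439  1.676 -0.     1.027 -0.892] True
107.8 [-0.057  0.439  1.676 -0.     1.027 -1.939] True
-132.2 [-0.057  0.439  1.676 -0.     1.027  2.25 ] True
137.8 [-0.057  0.439  1.676 -0.     1.027 -2.463] True
```

```bash
cat >> h.py <<'E'
def turn(theta,delta,zg=0.103,squeeze=40):
    opts=[s for s in [((theta+30)%60)+60*k for k in range(-4,4)] if abs(s)<140 and abs(s+delta)<140]
    s=min(opts,key=lambda s:max(abs(s),abs(s+delta)))
    arm.move_gripper(0.085)
    o=down(np.radians(s)).tolist()
    arm.move_ptp([*AX,0.19],o)
    arm.servo_line([*AX,zg],v=0.12)
    print("down F",F(),readout.current_position())
    arm.move_gripper(0.0,squeeze=squeeze); print("opening",readout.current_opening())
    t0=readout.current_time_s(); q0=np.array(readout.current_qpos())
    n=max(1,int(np.ceil(abs(delta)/45)))
    for i in range(1,n+1):
        q=q0.copy(); q[5]=q0[5]-np.radians(delta)*i/n
        arm.movej(q.tolist())
    print("turn dt",readout.current_time_s()-t0,"jaw",jaw(),"want",s+delta,"F",F(),"open",readout.current_opening())
    arm.pause(0.2)
    arm.move_gripper(0.085)
    arm.servo_line([*AX,0.19],v=0.2)
def look_table(tag=None):
    """Return theta (deg) of home mark, tag tops (colour, angle, radius)."""
    arm.move_ptp([0.53,-0.02,0.33],down(0).tolist()); c=shot("wrist",tag)
    bb=blobs(c,(100,90,80),(125,255,255))
    out=[]
    for a,p in bb[:4]:
        P=at_z(c,p,.036)[:2]-AX; out.append((a,round(float(np.hypot(*P)),4),round(float(np.degrees(np.arctan2(P[1],P[0])))%360,1)))
    print("blue",out)
    for nm,L in (("red",blobs(c,(0,80,80),(6,255,255),150)+blobs(c,(174,80,80),(180,255,255),150)),("grn",blobs(c,(50,60,80),(80,255,255),150))):
        for a,p in L:
            P=at_z(c,p,.074)[:2]-AX
            if np.hypot(*P)<.13: print(nm,a,round(float(np.hypot(*P)),4),round(float(np.degrees(np.arctan2(P[1],P[0])))%360,1))
    print("t",readout.current_time_s())
    return c
E
python3 - <<'E'
from h import *
turn(77.8,90.1)
look_table("f0")
E
```

```text
down F 0.8133692260786226 [ 0.59568969 -0.02277084  0.10376246]
opening 0.039652148913414065
turn dt 1.6999999999999993 jaw 17.805650468532296 want 17.89999999999999 F 5.972763348686329 open 0.03974917976592425
blue [(232, 0.1325, 167.5), (119, 0.0509, 167.5)]
red 1248 0.095 167.5
red 372 0.1045 43.4
red 755 0.0906 49.5
grn 1377 0.095 107.5
grn 842 0.0941 285.9
t 16.9
```

View pics/f0.png

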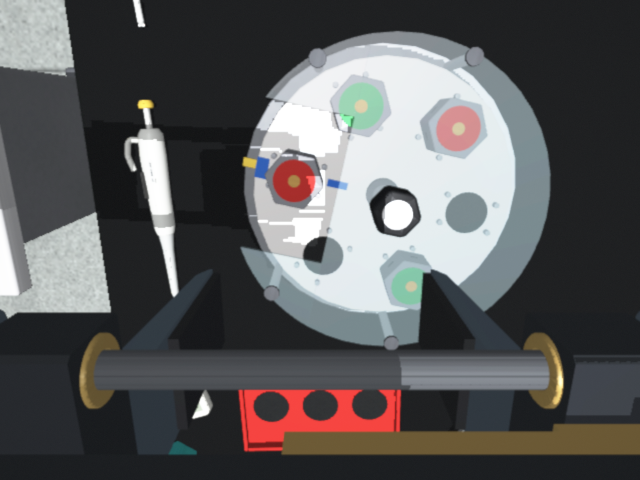

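View f0 shows the red housing standing in the window at (294,181), with the home bar at (262,168) beside the yellow mark at (249,162). Next I check the notch direction and measure the red tray.

```bash
cat >> h.py <<'E'
def tray(col,guess,tag=None,yawlook=0):
    """pose (xy, angle deg) of tray from rim-level colour region: fit min-area rect of floor/rim pixels + black spots"""
    g=np.array(guess)
    side=-0.08 
    arm.move_ptp([g[0],g[1]+side,0.33],down(np.radians(yawlook)).tolist()); c=shot("wrist",tag)
    hsv=cv2.cvtColor(c["frame"],cv2.COLOR_RGB2HSV)
    if col=="red": m=cv2.inRange(hsv,(0,150,60),(8,255,255))|cv2.inRange(hsv,(172,150,60),(180,255,255))
    else: m=cv2.inRange(hsv,(50,120,50),(78,255,255))
    m=cv2.morphologyEx(m,cv2.MORPH_OPEN,np.ones((3,3),np.uint8))
    n,l,st,ce=cv2.connectedComponentsWithStats(m)
    j=1+int(np.argmax(st[1:,4])); mm=(l==j).astype(np.uint8)
    cs,hi=cv2.findContours(mm,cv2.RETR_CCOMP,cv2.CHAIN_APPROX_NONE)
    out=max(cs,key=cv2.contourArea)
    pts=np.array([at_z(c,p[0],.016)[:2] for p in cv2.convexHull(out)])
    rect=cv2.minAreaRect((pts*1000).astype(np.float32))
    (cx,cy),(w,h),a=rect
    if w<h: a-=90; w,h=h,w
    a=(a+90)%180-90
    sp=[]
    for k,cc in enumerate(cs):
        if hi[0][k][3]>=0 and cv2.contourArea(cc)>150:
            M=cv2.moments(cc); sp.append(at_z(c,[M['m10']/M['m00'],M['m01']/M['m00']],.005)[:2].round(4).tolist())
    print(col,"rect c",round(cx/1000,4),round(cy/1000,4),"size",round(w,1),round(h,1),"ang",round(a,1),"holes",sp,"t",readout.current_time_s())
    return c,np.array([cx,cy])/1000,a
E
python3 - <<'E'
from h import *
tray("red",(.53,-.318),"g0")
E
```

```text
red rect c 0.5279 -0.314 size 210.9 125.0 ang 1.8 holes [[0.4618, -0.3157], [0.5279, -0.3138], [0.5939, -0.3117]] t 18.3583
```

View pics/g0.png

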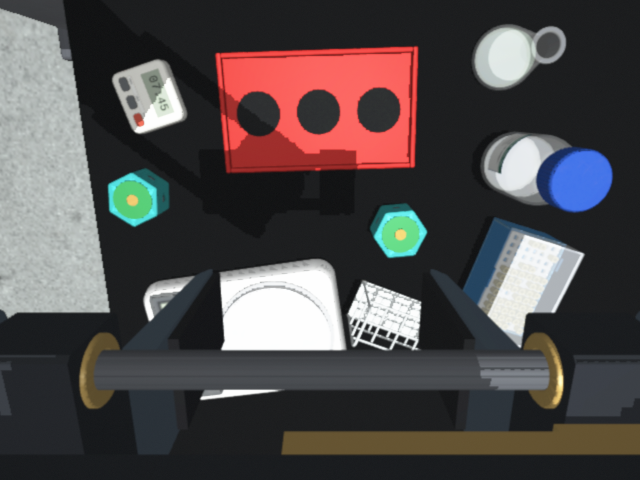

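View g0 shows the red tray upright at (318,110). Its fitted size of 211×125 mm and 66 mm spot spacing match the description. Now the first reject.

```bash
cat >> h.py <<'E'
def pick(ang,r=0.095,zg=0.042,sq=30):
    u=np.array([np.cos(np.radians(ang)),np.sin(np.radians(ang))]); p=AX+r*u
    yaw=ang-90
    arm.move_gripper(0.088)
    arm.move_ptp([*p,0.16],down(np.radians(yaw)).tolist())
    arm.servo_line([*p,zg],v=0.12); print("F at grasp height",F())
    arm.move_gripper(0.0,squeeze=sq); print("grip opening",readout.current_opening())
    arm.servo_line([*p,0.135],v=0.15); arm.pause(.1)
    o=readout.current_opening(); print("lifted opening",o,"F",readout.current_ft_force()); return o
def place(c,ang,sx,zg=0.014,yaw=None):
    a=np.radians(ang); p=np.array(c)+sx*np.array([np.cos(a),np.sin(a)])
    yaw=ang+90 if yaw is None else yaw
    print("holding",readout.current_opening())
    arm.move_ptp([*p,0.135],down(np.radians(yaw)).tolist()); print("above",readout.current_opening())
    if readout.current_opening()<0.045: print("LOST"); return
    arm.servo_line([*p,0.04],v=0.15)
    arm.servo_line([*p,zg],v=0.05); print("low F",readout.current_ft_force(),readout.current_opening())
    arm.move_gripper(0.062); arm.pause(.1)
    arm.servo_line([*p,0.16],v=0.15); print("t",readout.current_time_s())
E
python3 - <<'E'
from h import *
o=pick(167.5)
if o>.045:
    place((.528,-.314),1.8,-0.05)
    tray("red",(.528,-.314),"g1")
else: look_table("g1")
E
```

```text
F at grasp height 0.6235701763041822
grip opening 0.052260496786237925
lifted opening 0.05202784993428655 F [-0.1171493  -0.50704498 -1.33037589]
holding 0.05202784993428655
above 0.05167284020355087
low F [ 0.09085525 -0.29428422 -1.06372939] 0.05162213816382217
t 27.125
red rect c 0.5278 -0.314 size 211.3 125.0 ang 1.8 holes [[0.5939, -0.3117], [0.4925, -0.314]] t 28.5583
```

View pics/g1.png

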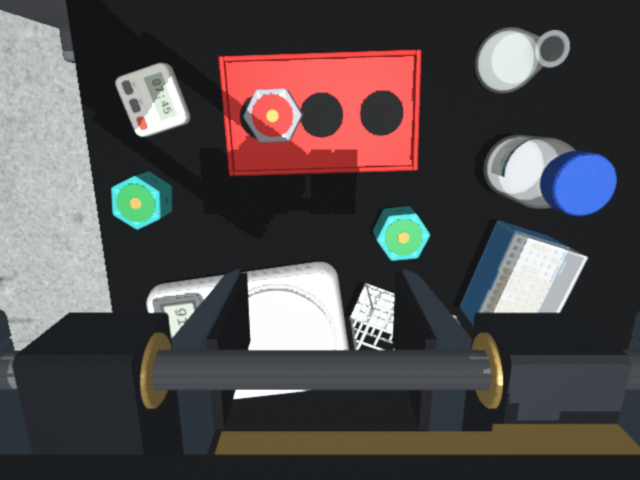

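View g1 shows the first reject lying flat at (273,115) in the red tray. Next, the second reject.

```bash
python3 - <<'E'
from h import *
turn(167.5,120.4)
look_table("h0")
E
```

```text
down F 1.1140122755837842 [ 0.59567718 -0.02289161  0.10374551]
opening 0.04000328544902356
turn dt 2.125 jaw 77.86516396296486 want 77.9 F 8.81134297773767 open 0.03977801917558075
blue [(172, 0.1321, 288.1), (57, 0.0538, 287.9)]
red 1234 0.095 167.9
grn 1367 0.0954 47.9
grn 1040 0.0948 227.9
t 37.25
```

View pics/h0.png

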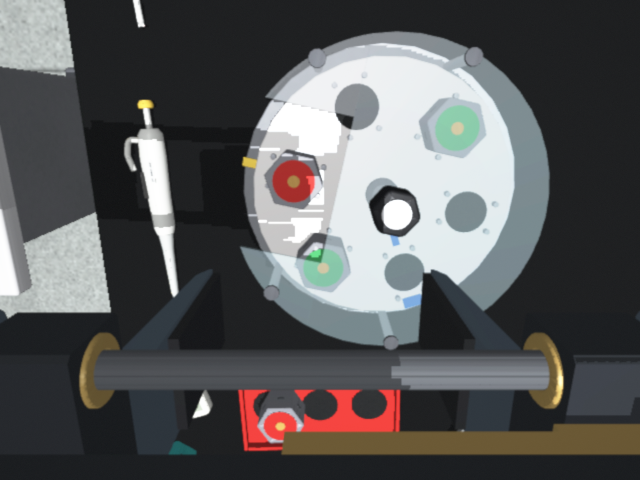

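View h0 shows the second red at the window (294,181), with greens at 48° and 228°. I pick it and re-measure the tray while holding it, just before placing.

```bash
python3 - <<'E'
from h import *
o=pick(167.9)
if o>.045:
    c,p,a=tray("red",(.528,-.314),"i0"); print("hold",readout.current_opening())
    if abs(p[0]-.528)<.06 and abs(p[1]+.314)<.06 and readout.current_opening()>.045:
        place(p,a,+0.05); tray("red",p,"i1")
else: look_table("i1")
E
```

```text
F at grasp height 0.5536636182117695
grip opening 0.0518623625939673
lifted opening 0.05228588279464314 F [-0.50576213 -0.079162   -1.30350547]
red rect c 0.5279 -0.3141 size 210.7 124.8 ang 1.8 holes [[0.5363, -0.3036]] t 43.0333
hold 0.05191745630556868
holding 0.05191745630556868
above 0.05169233880296517
low F [ 0.88515777  0.30390278 -2.02158691] 0.05200673389748488
t 47.4
red rect c 0.5278 -0.314 size 211.2 125.1 ang 1.8 holes [[0.5283, -0.3128]] t 48.7583
```

View pics/i1.png

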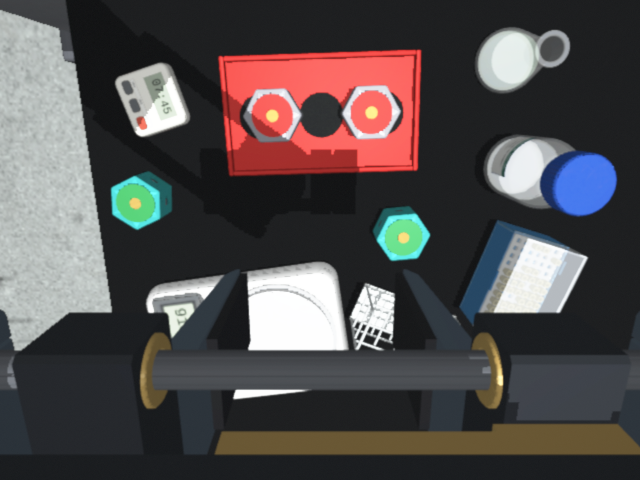

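Both rejects lie flat in the red tray, at (273,115) and (371,112). Next, turn -60° for the first green and locate the green tray.

```bash
python3 - <<'E'
from h import *
turn(287.9,-60.0)
look_table("j0")
s=shot("scene"); d=shot("side")
a=landmark_of("tray_green",s);b=landmark_of("tray_green",d)
print([(x["point"],x["p"],at_z(s,x["point"],0)) for x in a][:3],[(x["point"],x["p"],at_z(d,x["point"],0)) for x in b][:3], proj(s,at_z(s,[230.4,208],0)),at_z(s,[230.4,208],0))
E
```

```text
down F 0.7337242548479133 [ 0.59566917 -0.02293022  0.10373241]
opening 0.03966855735842157
turn dt 1.1333999999999946 jaw -41.93716729174208 want -42.10000000000002 F 5.825487132828599 open 0.04008341893065084
blue [(170, 0.1322, 228.0), (99, 0.0495, 227.9)]
grn 1310 0.095 167.9
grn 1168 0.0953 348.1
t 55.9583
[([226.8, 205.5], 0.55, array([0.52682951, 0.32234055, 0.        ]))] [([325.2, 229.7], 0.87, array([0.53537273, 0.31255942, 0.        ]))] [230.4 208. ] [ 5.26028654e-01  3.04175233e-01 -1.11022302e-16]
```

```bash
python3 - <<'E'
from h import *
o=pick(167.9)
if o>.045:
    c,p,a=tray("green",(.53,.312),"k0"); print("hold",readout.current_opening())
else: look_table("k0")
E
```

```text
F at grasp height 1.112003165023122
grip opening 0.05173305764820204
lifted opening 0.05185850101160013 F [-0.34610621  0.18591731 -1.39430526]
green rect c 0.531 0.311 size 210.6 124.8 ang -6.4 holes [[0.5375, 0.3204]] t 61.9
hold 0.051830240326794695
```

View pics/k0.png

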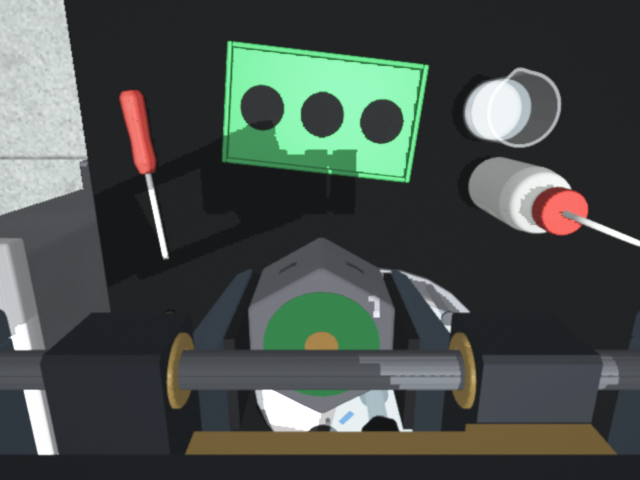

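View k0 shows the green tray centred at (322,115), with the green housing held in the gripper. The beaker at (490,105) and the wash bottle at (520,195) are clear of the placing spot.

```bash
python3 - <<'E'
from h import *
place((.531,.311),-6.4,-0.05); tray("green",(.531,.311),"l0")
turn(227.9,-180.0)
look_table("l1")
E
python3 -c "
import cv2,numpy as np
cv2.imwrite('pics/l.png',cv2.resize(np.hstack([cv2.imread('pics/l0.png'),cv2.imread('pics/l1.png')]),(800,300)))"
```

```text
holding 0.051830240326794695
above 0.05198520386841162
low F [-0.80300541 -0.11919799 -1.72953085] 0.05199153052602604
t 66.1333
green rect c 0.531 0.3111 size 210.7 124.9 ang -6.4 holes [[0.5382, 0.3201]] t 67.3583
down F 1.6729718779743326 [ 0.59566278 -0.02262114  0.10376426]
opening 0.03978640841700729
turn dt 3.0999999999999943 jaw -102.02625016286018 want -102.10000000000002 F 5.568900592839867 open 0.039875721710026096
blue [(233, 0.1322, 48.0), (106, 0.05, 48.1)]
grn 1294 0.095 167.9
t 77.4583
```

View pics/l.png

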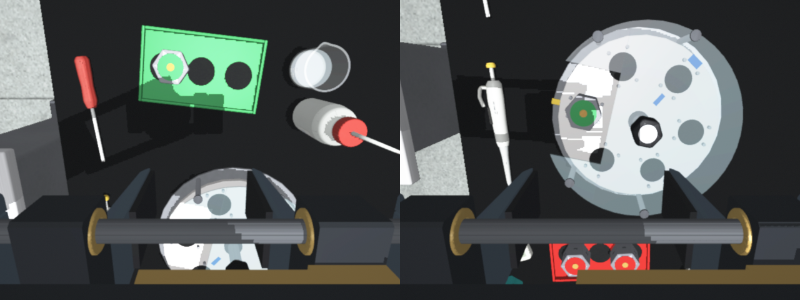

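The left panel shows the first green lying flat in its tray at (170,67). The right panel shows the last green in the window at (584,112), with both reds still in the red tray.

```bash
python3 - <<'E'
from h import *
o=pick(167.9)
if o>.045:
    c,p,a=tray("green",(.531,.311),"m0"); print("hold",readout.current_opening())
    if abs(p[0]-.531)<.06 and abs(p[1]-.311)<.06 and readout.current_opening()>.045:
        place(p,a,+0.05); tray("green",p,"m1")
else: look_table("m1")
E
```

```text
F at grasp height 0.5674601353256611
grip opening 0.05186063594065836
lifted opening 0.0516915659029246 F [-0.09733597  0.51763824 -1.419847  ]
green rect c 0.531 0.311 size 210.7 124.9 ang -6.3 holes [[0.5373, 0.3202]] t 83.2
hold 0.051719002872487284
holding 0.051719002872487284
above 0.05224017329228207
low F [-0.62324688  0.12071437 -1.25448908] 0.052321712168098944
t 87.5083
green rect c 0.531 0.311 size 210.7 124.8 ang -6.4 holes [[0.5388, 0.32]] t 88.8083
```

View pics/m1.png

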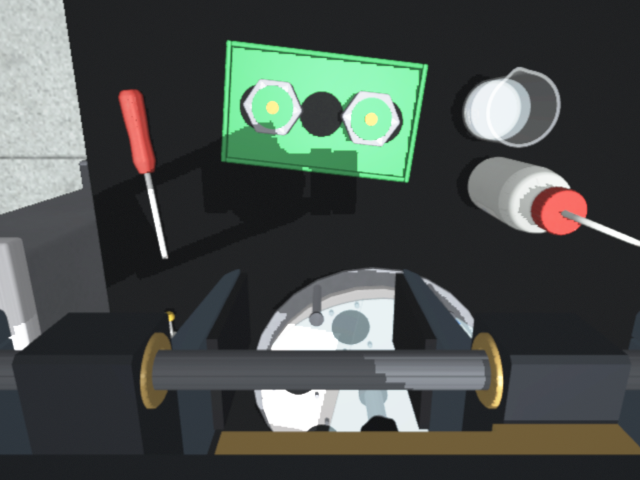

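Both greens lie flat, at (272,107) and (371,119). Next is the home turn of +120°, followed by the final checks.

```bash
python3 - <<'E'
from h import *
turn(48.0,119.9)
c=look_table("n0")
y=blobs(c,(22,150,120),(34,255,255)); print([(a,p,np.round(at_z(c,p,.012),4)) for a,p in y][:3])
for a,p in y[:3]:
    P=at_z(c,p,.012)[:2]-AX; print(np.hypot(*P),np.degrees(np.arctan2(P[1],P[0]))%360)
shot("scene","n_scene")
tray("red",(.528,-.314),"n1")
tray("green",(.531,.311),"n2")
arm.move_ptp([.45,0,.35],down(0).tolist())
E
python3 -c "
import cv2,numpy as np
r=lambda n:cv2.resize(cv2.imread(f'pics/{n}.png'),(400,300))
cv2.imwrite('pics/n.png',np.vstack([np.hstack([r('n0'),r('n_scene')]),np.hstack([r('n1'),r('n2')])]))"
```

```text
down F 0.814854006974307 [ 0.59571068 -0.02248899  0.10383756]
opening 0.0398140096418489
turn dt 2.125 jaw 77.85275078607025 want 77.9 F 8.298291140394275 open 0.0398201606240707
blue [(238, 0.1323, 167.8), (118, 0.0508, 167.8)]
t 97.15
[(97, [248.0, 161.9], array([0.4482, 0.0091, 0.012 ])), (41, [149.3, 103.4], array([0.345 , 0.0712, 0.012 ])), (15, [138.9, 105.1], array([0.3336, 0.0695, 0.012 ]))]
0.1502314988018411 167.79536625366376
0.26702277143975184 159.40751721245158
0.2771287185773168 160.5736638292539
red rect c 0.528 -0.314 size 211.0 125.1 ang 1.8 holes [[0.5282, -0.3128]] t 98.65
green rect c 0.5309 0.311 size 210.6 124.8 ang -6.4 holes [[0.5387, 0.3198]] t 100.9333
```

View pics/n.png

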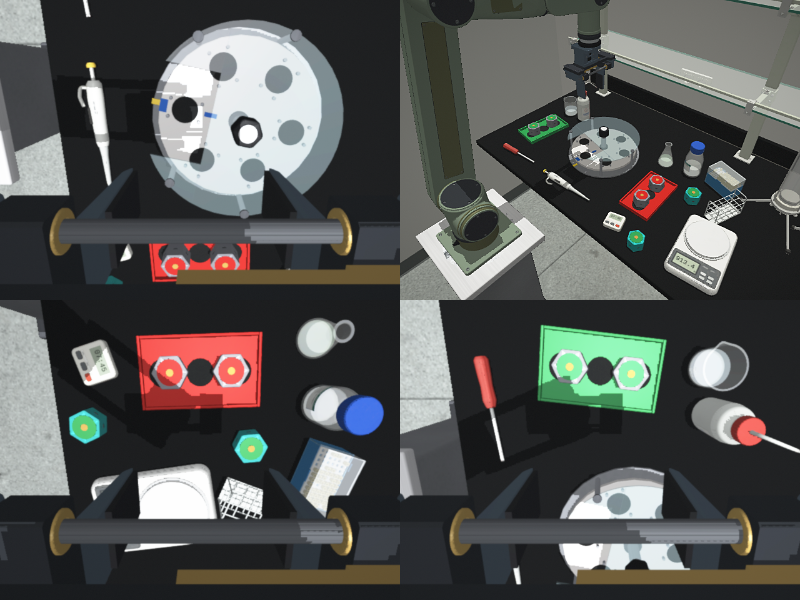

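View pics/n0.png

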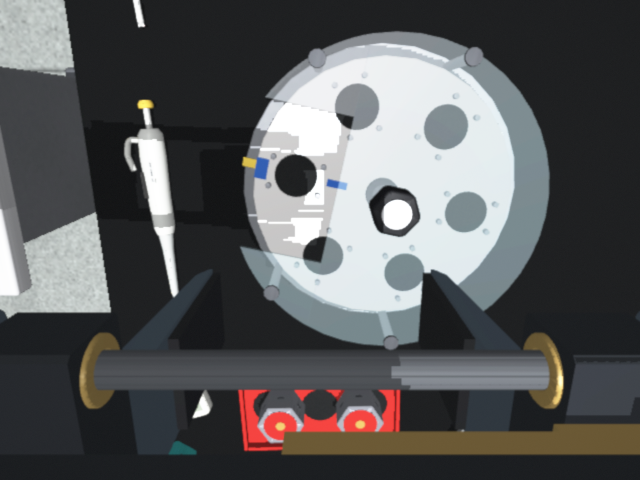

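All pockets are empty, and the blue mark at (262,168) sits beside the yellow at (248,162). Both measure 167.8° about the axis. The trays are loaded and the beaker and flask are standing, so I hand in.

```bash
python3 -c "
from h import *
print(F(),readout.current_time_s()); arm.sign_off()"
```

```text
0.5207176087343609 101.9
the job is handed in; nothing more can be done
```

The job is done and handed in at about 102 s of the 210 s allowed. I turned the carousel by its knob and laid the two red-tagged housings in the red tray. The two green-tagged ones then went into the green tray, and I turned the disc home.

**Last checks:**
- **Carousel:** all six pockets are empty. The home mark and the yellow mark both measure 167.8° about the axis, so the sideways error should be under 1 mm.
- **Housings:** each tray holds two housings, judged by eye to lie flat and well apart. I did not measure their heights or tilt after placing.
- **Trays and bystanders:** neither tray had moved since it was first measured. The beaker, the flask and the turquoise look-alikes stand untouched.
- **Grip:** I saw no sign of the grip slackening; the opening stayed at 52 mm at every check during carrying.

**Disagreements:** only small ones. The yellow mark measured 150 mm from the axis against the stated 147 mm. The networks' mid-point labels for the housings were unreliable, so I located them by tag colour with the calibrated wrist views instead.

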